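Load two box lids painted face up in a drilling jig

ROBOT

A 7-joint arm with a two-finger parallel gripper is mounted at the origin on the work surface. World frame = base frame: x ahead of the robot, y to its left, z up, the work surface at z = 0. Lengths are in mm, angles in rad, forces in N, time in s.
With the tool pointing down it reaches from about 350 to 900 mm from the base axis. Payload 8.1 kg.
Tool frame: the origin (TCP) lies on the centre line of the jaws, within the pads' length; the fingertips stand 14 mm ahead of it and the grasp point (between the pads) lies 5 mm behind it; z points along the fingers, y is the line along which they close (so a half turn about z gives the same grasp; the last joint's range is limited). The gripper opens to 85 mm and grips with 20 to 120 N. Pads are 22 mm wide; open, the fingers measure 114 mm over their backs; the gripper's body (76 mm by 85 mm) begins 54 mm behind the grasp point. The pads swing forward as they close: fully open they stand 13 mm farther back than shut.
Start: joints at [-1.249, 0.434, 0.025, 1.573, -0.012, 1.134, -0.075], TCP at [257.614, 569.452, 245.323] pointing down, gripper open.
Joint ranges: [-2.62, 2.62], [-0.44, 2.09], [-1.27, 1.32], [0.08, 2.57], [-1.32, 4.46], [0.12, 2], [-2.74, 2.74]. Speed limits (rad/s): [2.22, 2.22, 3.01, 3.01, 3.14, 3.14, 3.14].

INTERFACE

Orientations are given as a rotation vector (axis times angle).
In Python, from plant import arm, claw, imaging, finish_job, readout gives the robot as it stands. Calls block until the motion is done:
- arm.move_pose(position, orientation): joint-space move of the TCP to a pose.
- arm.move_l(position, rot=None, velocity=150, threshold=None): straight line of the TCP; rot=None keeps the orientation; velocity is the mean speed in mm/s. With threshold (N) it stops when the force on the tool has changed by that much, and returns True; else False.
- arm.goto_joints(angles): joint-space move.
- claw.grip(opening, grip_force=None): opening from 0.0 (shut) to 1.0 (fully open); grip_force is the grip in N (None keeps the last); returns when the fingers have stopped.
- arm.pause(seconds).
- arm.inverse_kinematics(position, orientation): joint angles nearest the present ones, or None.
- imaging.capture(name): name is "side" or "top" or "wrist"; returns a dict with "pixels" (400x640x3 uint8, blue, green, red), "range_z" (400x640 float32, mm along the optical axis (not along the pixel's ray), 0 where there is no reading), "fx", "fy", "cx", "cy" (pixels), "R" (3x3) and "t" (3): a world point X has camera coordinates R X + t; the wrist camera has in their place "hand_eye" (4x4, takes a point from camera to tool coordinates, whose origin is the TCP and whose axes are the flange's). Camera axes: x right, y down, z forward; pixel columns grow to the right and rows downward; lengths in mm; the calibration is good to about 2 mm. A picture is of the moment at which its call begins: read the wrist's pose just before it.
A pose or a line that the arm cannot do raises arm.Unreachable and nothing moves.
- finish_job(): hands the job in; it is judged then, once.
Trained networks look in a picture, given as the dict that the camera call returned (one of the last four; its "shot" number tells which), for a name from the list of things; names that differ only in an ending like _2 or _b are one class to them, and where a whole thing is asked for, a point or a joint stands for the part that bears it (a point fixed in the world has none). Each returns a list of dicts, best first, with "confidence" (0 to 1); they miss things now and then, are a little off and sometimes report something else, mostly with a low value. They report only what shows in the picture. A call takes as long as a camera call. They do not tell look-alikes from the thing itself.
- imaging.trace(picture, target): "mask" (400x640 bool, what is visible of it).
- imaging.spot_point(picture, target): "point" ([x, y, z] in mm, in world coordinates, good to about 4 mm: a listed point, or the origin of a listed thing).
Readings, each from a call of its own:
- readout.read_time_s(): time.
- readout.read_q(): joint angles.
- readout.read_qd(): joint speeds.
- readout.read_effort(): joint torques, N m.
- readout.read_ee_pos(): TCP position.
- readout.read_ee_rot(): TCP orientation.
- readout.read_wrist_force(): force on the tool from outside, world axes, zero at the start.
- readout.read_wrist_torque(): the same for the moment, N m.
- readout.read_width(): opening from 0.0 (shut) to 1.0 (fully open).
- readout.read_gripper_force(): force on a finger pad.
Only numpy, scipy, OpenCV 4.12 (cv2) and the standard library are available. Lean on these libraries where they do the work, as an engineer would, in place of code of your own. Each camera call takes 0.05 s, during which the arm holds its last target. There are 200 camera calls.

TASK

Load the drilling jig: each lane has one lid standing on edge, and each lid must end up lying flat, green face up, fully home in the pocket at the end of a lane. Fill the pocket with the red tag (one brass pin) first, then the pocket with the blue tag (two pins). Leave the glue bottle, clamp, drill and screwdriver alone.

Things in the scene. Friction and masses are not known exactly. Their poses are not given: they have to be found in the camera images.
- jig: fixed jig, 209 (x) by 260 mm (y), 32 mm high; origin under its centre, z up. Two lanes along y, centre lines at x = -50 and 50 mm, 81 mm wide, floor 20 mm above the table, running from the open -y end to y = 51 mm, where a pocket begins. Side rails and end stops rise 12 mm above the lane floor, tags on the end stops another 22 mm
- first_pocket (a point): centre of the floor of the pocket to fill first: the one with a red tag with one brass pin on its end stop; it may be in either lane. z up, y along the lane towards the end stop. Pocket 81 mm (x) by 65 mm (y), its floor 10 mm below the lane floor, 10 mm above the table. A lid that is home has its centre 8 mm above this point and its top 6 mm above the lane floor
- second_pocket (a point): the same point of the pocket to fill second, in the other lane, marked by a blue tag with two brass pins; same axes and sizes
- lid_a: wooden box lid 76 x 60 x 16 mm, about 60 g: a 10 mm board painted green on one face, two dark 6 mm cleats on the back. Origin at the centre of the whole; x along the 76 mm, y out of the green face, z along the 60 mm. Starts upright (z up) on a 76 mm edge across a lane, one lid per lane, green face to the pocket or away. Topples once leaning some 15 degrees
- lid_b: second lid, same as lid_a in shape, looks and axes; lid_a and lid_b may each be in either lane
- glue: white glue bottle standing, 56 mm across, 150 mm high; origin under its centre. Bystander beyond the jig
- clamp: bar clamp lying flat, about 275 x 115 mm, 22 mm high, dark bar with green jaws. Origin at the bar's middle, at table height. Bystander beyond the jig
- drill: blue and black cordless drill standing on its battery, 216 mm high, origin under the battery (120 x 75 mm). Bystander off the pocket end of the jig
- screwdriver: screwdriver lying on the bench. Bystander off the open end of the lanes
There are look-alikes about, which are no part of the job. Leave any pink look-alike of the lid_b alone.

How it is judged (in metres and radians):
On the way, in this order (a step that is already met when the one before it is completed fails the run):
1. a lid is home, green face up, in the red-tagged pocket (((horizontal distance between lid_a and first_pocket below 0.007 m and z of lid_a in the frame of first_pocket between 0.005 and 0.011 m and angle between lid_a's own y axis and vertical below 0.09 rad) or (horizontal distance between lid_b and first_pocket below 0.007 m and z of lid_b in the frame of first_pocket between 0.005 and 0.011 m and angle between lid_b's own y axis and vertical below 0.09 rad)) and not ((horizontal distance between lid_a and second_pocket below 0.007 m and z of lid_a in the frame of second_pocket between 0.005 and 0.011 m and angle between lid_a's own y axis and vertical below 0.09 rad) or (horizontal distance between lid_b and second_pocket below 0.007 m and z of lid_b in the frame of second_pocket between 0.005 and 0.011 m and angle between lid_b's own y axis and vertical below 0.09 rad))), for 0.2 s.
2. then a lid is home, green face up, in the blue-tagged pocket (((horizontal distance between lid_a and second_pocket below 0.007 m and z of lid_a in the frame of second_pocket between 0.005 and 0.011 m and angle between lid_a's own y axis and vertical below 0.09 rad) or (horizontal distance between lid_b and second_pocket below 0.007 m and z of lid_b in the frame of second_pocket between 0.005 and 0.011 m and angle between lid_b's own y axis and vertical below 0.09 rad))), for 0.2 s.
At the end, for the whole second after the job is handed in: one lid lies in each pocket, green face up within 5 degrees of level, its centre within 7 mm of the pocket's centre seen from above and 5 to 11 mm above the pocket's floor, both at rest ((((horizontal distance between lid_a and first_pocket below 0.007 m and z of lid_a in the frame of first_pocket between 0.005 and 0.011 m and angle between lid_a's own y axis and vertical below 0.09 rad) and (horizontal distance between lid_b and second_pocket below 0.007 m and z of lid_b in the frame of second_pocket between 0.005 and 0.011 m and angle between lid_b's own y axis and vertical below 0.09 rad)) or ((horizontal distance between lid_b and first_pocket below 0.007 m and z of lid_b in the frame of first_pocket between 0.005 and 0.011 m and angle between lid_b's own y axis and vertical below 0.09 rad) and (horizontal distance between lid_a and second_pocket below 0.007 m and z of lid_a in the frame of second_pocket between 0.005 and 0.011 m and angle between lid_a's own y axis and vertical below 0.09 rad))) and linear speed of each of lid_a, lid_b below 0.02 m/s); the robot touches nothing.
It fails at once if glue bottle, clamp, drill or screwdriver shifted by more than 30 mm (distance of any of glue, clamp, drill, screwdriver from where it was at the start of the episode above 0.03 m).
It fails at once if glue bottle or drill knocked over (angle between any of glue, drill's own z axis and vertical above 0.5 rad).
It also fails if it takes over 54 s, if anything falls off the work surface, if the arm or the gripper's body presses on something with over 40 N, if the wrist force passes 120 N, or if a joint passes its speed limit or range.

## Working session

There is one attempt and no reset: what is moved stays moved. The work goes in short steps, each a Python script; the robot and the scene stay as the last script left them, time stands still between calls to the robot, and variables do not carry over. Pictures are saved under pics/ and viewed, at most 10 in all, crops included, and the job is handed in when it is done.

```bash
mkdir -p pics; ls
python3 - <<'E'
from plant import arm, claw, imaging, readout
import cv2, numpy as np
ims=[]
for n in ["side","top"]:
    p=imaging.capture(n); cv2.imwrite(f"pics/{n}1.png",p["pixels"]); 
    print(n,p["R"].round(3).tolist(),p["t"].round(1).tolist(),p["fx"])
    for k in ["jig","first_pocket","second_pocket","lid_a","glue","clamp","drill","screwdriver"]:
        print(k,[(np.round(d["point"]).tolist(),round(d["confidence"],2)) for d in imaging.spot_point(p,k)])
print(readout.read_time_s(), readout.read_ee_rot())
E
```

```text
pics
side [[0.958, -0.287, 0.019], [-0.165, -0.602, -0.782], [0.236, 0.746, -0.623]] [-523.2, 161.0, 765.1] 383.5079044573339
jig [([560.0, -44.0, -2.0], 0.9)]
first_pocket []
second_pocket []
lid_a [([333.0, -182.0, 28.0], 0.96), ([706.0, -291.0, 34.0], 0.76), ([504.0, -30.0, 54.0], 0.7), ([605.0, -62.0, 50.0], 0.64), ([598.0, -285.0, 27.0], 0.63)]
glue [([691.0, -183.0, -2.0], 0.79)]
clamp [([729.0, 18.0, -1.0], 0.81)]
drill [([659.0, 275.0, -3.0], 0.66)]
screwdriver [([430.0, -301.0, -0.0], 0.69)]
top [[0.015, -1.0, 0.0], [-0.981, -0.014, -0.194], [0.194, 0.003, -0.981]] [13.9, 569.5, 1150.0] 411.1287083131483
jig [([561.0, -45.0, -2.0], 0.67), ([692.0, -178.0, 0.0], 0.33)]
first_pocket [([534.0, 50.0, 11.0], 0.59), ([660.0, 281.0, -1.0], 0.29)]
second_pocket [([628.0, 26.0, 9.0], 0.43)]
lid_a [([513.0, -30.0, 49.0], 0.68), ([715.0, -290.0, 30.0], 0.55), ([333.0, -187.0, 30.0], 0.51), ([598.0, -289.0, 28.0], 0.47), ([601.0, -60.0, 53.0], 0.44)]
glue [([687.0, -182.0, -1.0], 0.95), ([561.0, -44.0, -2.0], 0.54)]
clamp [([729.0, 26.0, 6.0], 0.81)]
drill [([661.0, 282.0, 3.0], 0.77)]
screwdriver [([430.0, -304.0, -0.0], 0.72), ([536.0, 52.0, 10.0], 0.37)]
0.9 [6.62352808e-01 3.07094531e+00 2.82627370e-05]
```

View pics/side1.png

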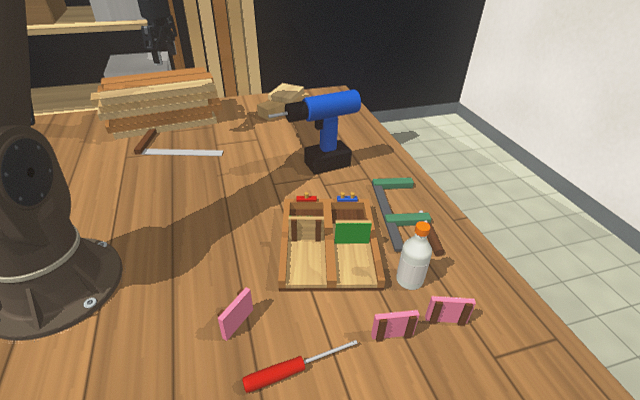

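View pics/top1.png

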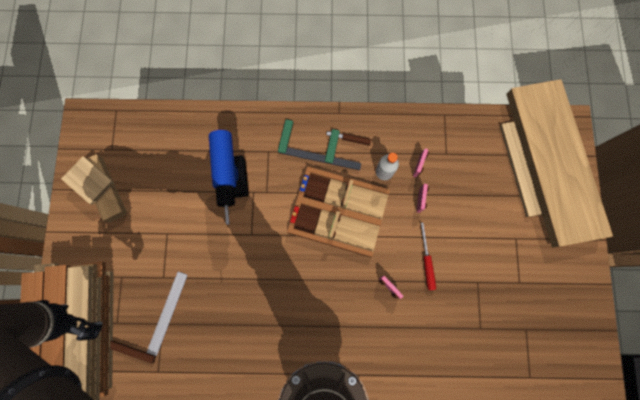

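Side view: the left lane's lid is at (308,225) with its cleats towards us, so its green face is to the pocket, under the red one-pin tag (305,198). The right lane's lid is at (352,232), green face away from the pocket, under the blue tag (347,198). 

Could be taken for lids: the pink boards at (235,313), (395,325) and (450,310), which I reject for colour. 

In the top view, the jig's pockets are at (320,187) and (306,220). Next is a close look from the wrist.

```bash
cat > h.py <<'E'
from plant import arm, claw, imaging, readout, finish_job
import cv2, numpy as np
from scipy.spatial.transform import Rotation as Ro
def down(psi):  # tool down, tool y at world angle psi (deg)
    f=np.radians((psi+90)/2); return np.pi*np.array([np.cos(f),np.sin(f),0])
def shot(name="wrist"):
    p,r=readout.read_ee_pos(),readout.read_ee_rot(); im=imaging.capture(name)
    if name=="wrist":
        T=np.eye(4); T[:3,:3]=Ro.from_rotvec(r).as_matrix(); T[:3,3]=p; T=T@np.array(im["hand_eye"])
    else:
        T=np.eye(4); T[:3,:3]=im["R"]; T[:3,3]=im["t"]; T=np.linalg.inv(T)
    v,u=np.mgrid[:400,:640]; z=im["range_z"]
    c=np.stack([(u-im["cx"])/im["fx"]*z,(v-im["cy"])/im["fy"]*z,z],-1)
    W=c@T[:3,:3].T+T[:3,3]; W[z==0]=np.nan
    return im,W
E
python3 - <<'E'
from h import *
arm.move_l([257.6,569.5,350],velocity=300)
q=readout.read_q()
for psi in(-14.3,165.7):
    print(psi, arm.inverse_kinematics([545,-40,360],down(psi)))
best=min((-14.3,165.7),key=lambda a:abs((arm.inverse_kinematics([545,-40,360],down(a)) if arm.inverse_kinematics([545,-40,360],down(a)) is not None else [9]*7)[6]))
arm.move_pose([545,-40,360],down(best)); print(best,readout.read_q(),readout.read_ee_pos(),readout.read_time_s())
im,W=shot(); np.save("W.npy",W); np.save("px.npy",im["pixels"]); cv2.imwrite("pics/w1.png",im["pixels"])
print(im["hand_eye"])
for k in ["jig","first_pocket","second_pocket","lid_a"]:
    print(k,[(np.round(d["point"]).tolist(),round(d["confidence"],2)) for d in imaging.spot_point(im,k)])
E
```

```text
-14.3 [-0.62089334  0.2638885   0.7828302   1.62569754 -0.19053966  1.33089407
 -0.05945732]
165.7 [ 0.7178692   0.4140973  -1.06172171  1.52260728  0.36340637  1.41843444
  2.52893108]
-14.3 [-0.6219884   0.26433125  0.78140632  1.62541185 -0.1907231   1.33090562
 -0.05944801] [545.24492967 -38.62118748 359.81403451] 3.8
[[-1.11354873e-03 -9.48731296e-01 -3.16081775e-01  8.24610920e+01]
 [ 9.99999262e-01 -9.03089346e-04 -8.12317566e-04 -4.30791833e-01]
 [ 4.85221013e-04 -3.16082447e-01  9.48731601e-01 -1.28011280e+02]
 [ 0.00000000e+00  0.00000000e+00  0.00000000e+00  1.00000000e+00]]
jig [([560.0, -38.0, -1.0], 0.9)]
first_pocket []
second_pocket []
lid_a [([601.0, -295.0, 28.0], 0.95), ([513.0, -28.0, 52.0], 0.92), ([610.0, -60.0, 49.0], 0.67), ([710.0, -287.0, 33.0], 0.67), ([340.0, -183.0, 32.0], 0.6), ([729.0, 20.0, 1.0], 0.43)]
```

View pics/w1.png

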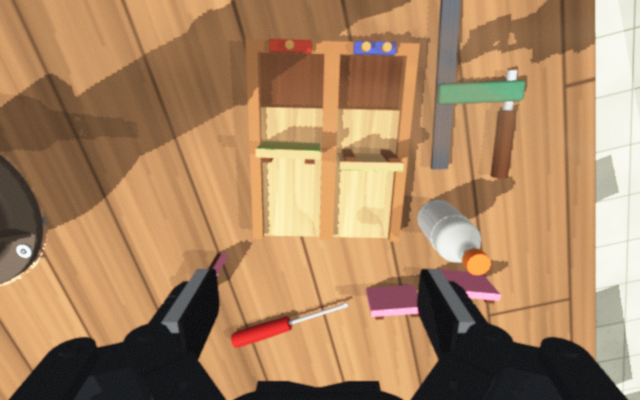

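The wrist view confirms it. The red tag (290,45) has one pin and the blue tag (375,47) has two. The left lid (288,150) has green on its pocket side; the right lid (370,162) has its cleats on the pocket side. Now I'll measure the jig and lids from depth.

Run:
```python
from h import *
W=np.load("W.npy"); v,u=np.mgrid[:400,:640]
reg=(u>235)&(u<425)&(v>30)&(v<245)
m=reg&(W[...,2]>27)&(W[...,2]<36)
lab=cv2.connectedComponentsWithStats(m.astype(np.uint8))
m=lab[1]==1+np.argmax(lab[2][1:,4])
P=W[m][:,:2].astype(np.float32); print(len(P),cv2.minAreaRect(P), np.median(W[m][:,2]))
for a,b in((250,330),(331,410)):
    k=(u>a)&(u<b)&(v>130)&(v<180)&(W[...,2]>72)&(W[...,2]<90)
    Q=W[k][:,:2].astype(np.float32); print(len(Q),cv2.minAreaRect(Q),np.median(W[k],0))
for a,b in((250,330),(331,410)):
    k=(u>a)&(u<b)&(v>36)&(v<58)&(W[...,2]>48)&(W[...,2]<60)
    print("tag",W[k].mean(0))
for a,b in((275,310),(350,390)): print("lane floor",np.median(W[190:225,a:b].reshape(-1,3),0), "pocket",np.median(W[70:100,a:b].reshape(-1,3),0))
```

```text
3254 ((544.517333984375, -33.74031066894531), (259.0853271484375, 80.17698669433594), 74.03433990478516) 31.572416266344533
729 ((509.9482421875, -26.008529663085938), (16.642086029052734, 75.90274047851562), 73.70819854736328) [510.74699133 -23.44000459  79.48908725]
724 ((604.3976440429688, -59.37178039550781), (16.69405746459961, 75.93960571289062), 74.70365905761719) [602.72999887 -60.23629308  79.4059343 ]
tag [543.66262121  93.37480403  53.29557322]
tag [639.34565516  66.80064236  53.28387856]
lane floor [nan nan nan] pocket [nan nan nan]
lane floor [nan nan nan] pocket [nan nan nan]
```

```bash
cat >> h.py <<'E'
YAW=-15.9; a=np.radians(YAW); ex=np.array([np.cos(a),np.sin(a)]); ey=np.array([-np.sin(a),np.cos(a)])
C=547.4*ex+116.7*ey; RD=down(YAW)
def J(x,y,z): p=C+x*ex+y*ey; return [p[0],p[1],z]
def jig(W): d=W[...,:2]-C; return np.stack([d@ex,d@ey,W[...,2]],-1)
E
python3 - <<'E'
from h import *
claw.grip(0.0)
arm.move_pose(J(-50,38,160),RD)
arm.move_l(J(-50,38,82),velocity=150)
print(arm.move_l(J(-50,-8,82),velocity=70,threshold=15))
arm.move_l(J(-50,0,160),velocity=250)
arm.move_pose(J(0,-40,360),RD)
im,W=shot(); cv2.imwrite("pics/w2.png",im["pixels"]); G=jig(W)
m=(abs(G[...,0]+50)<39)&(abs(G[...,1])<128)&(G[...,2]>33.5)&(G[...,2]<45)
Q=G[m]; print(len(Q),cv2.minAreaRect(Q[:,:2].astype(np.float32)),np.median(Q,0),im["pixels"][m].mean(0)); print(readout.read_time_s())
E
```

```text
False
3156 ((-49.80755615234375, 27.74505615234375), (200.0908966064453, 75.39764404296875), 89.5462875366211) [-49.74576778 -35.61104279  35.94466229] [ 90.36501901 177.22686946 115.48732573]
8.5
```

View pics/w2.png

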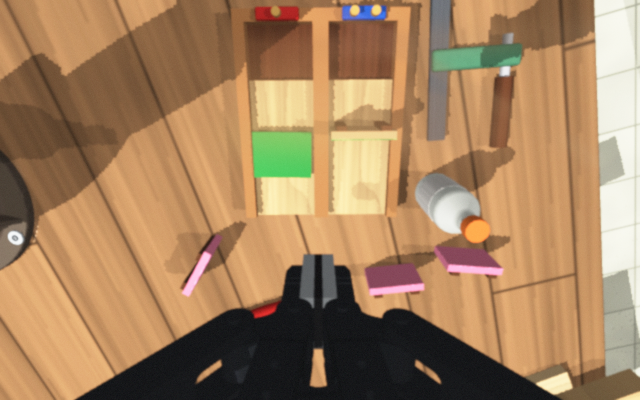

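The left lid now lies flat, green up, at (282,154), with its centre near lane y = -38. Next I push it home.

```bash
cat >> h.py <<'E'
def check(x0,name):
    arm.move_pose(J(0,-20,340),RD); im,W=shot(); cv2.imwrite(f"pics/{name}.png",im["pixels"]); G=jig(W)
    p=im["pixels"].astype(int); g=(p[...,1]>p[...,2]+40)&(p[...,1]>p[...,0]+40)
    m=(abs(G[...,0]-x0)<48)&(abs(G[...,1])<128)&g&(G[...,2]>10)&(G[...,2]<60)
    Q=G[m]; print(len(Q),cv2.minAreaRect(Q[:,:2].astype(np.float32)),"z",np.percentile(Q[:,2],[2,50,98]),
      "plane",np.linalg.lstsq(np.c_[Q[:,:2],np.ones(len(Q))],Q[:,2],rcond=None)[0],readout.read_time_s())
def push(x0,y0,y1=46):
    arm.move_pose(J(x0,y0,130),RD); arm.move_l(J(x0,y0,37),velocity=150)
    print("stop",arm.move_l(J(x0,y1,37),velocity=70,threshold=10),jig(np.array(readout.read_ee_pos())),readout.read_wrist_force())
    arm.move_l(J(x0,y1-20,60),velocity=150); arm.move_l(J(x0,y1-20,130),velocity=200)
E
python3 - <<'E'
from h import *
push(-50,-98); check(-50,"w3")
E
```

```text
stop False [-49.68055429  43.91428083  37.0378649 ] [ 0.28652854 -4.58280788 -0.05093007]
3392 ((-50.367225646972656, 85.4345474243164), (59.980159759521484, 75.22034454345703), 89.9879150390625) z [23.83411797 25.64046387 27.45015922] plane [-3.90815678e-04 -1.69247152e-03  2.57722525e+01] 14.2167
```

View pics/w3.png

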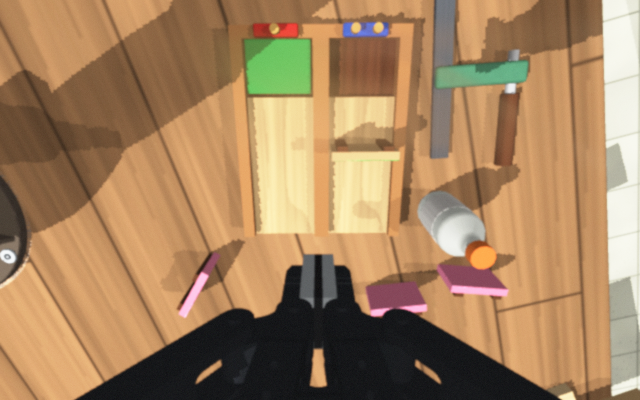

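The first lid is home and level in the red pocket: centre y is 85.4 against 83.5, and its top is at 26 mm. Now I topple the right lid towards its pocket.

Run:
```python
from h import *
arm.move_pose(J(50,-52,150),RD); arm.move_l(J(50,-52,82),velocity=150)
print(arm.move_l(J(50,-4,82),velocity=70,threshold=15))
arm.move_l(J(50,-40,150),velocity=250)
check(50,"w4")
```

```text
False
3160 ((51.889068603515625, 32.6976203918457), (78.682861328125, 59.247291564941406), 0.7863332033157349) z [33.76304268 35.60017962 37.26888272] plane [-5.76091456e-03 -8.52753761e-03  3.60432983e+01] 17.7833
```

View pics/w4.png

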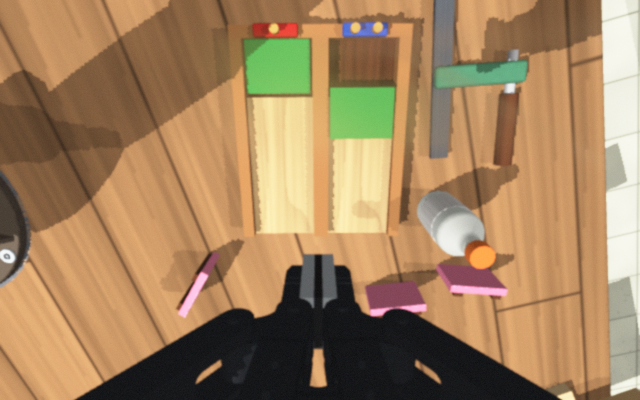

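The right lid is flat, green up, at (361,112) on the lane floor. I push it home the same way.

Run:
```python
from h import *
push(50,-30); check(50,"w5"); check(-50,"w6")
```

```text
stop False [50.14005143 44.58501725 37.00545396] [-1.05836547 -5.71148462 -0.01173508]
3429 ((51.37186050415039, 86.22702026367188), (78.4800033569336, 58.568721771240234), 0.02902134135365486) z [23.73558845 25.5577377  27.37814929] plane [-2.78765844e-03  1.26476669e-03  2.55704176e+01] 22.4333
3412 ((-50.35426712036133, 85.65475463867188), (59.80448532104492, 75.37586975097656), 89.94557189941406) z [23.87245903 25.65870541 27.37987469] plane [-7.48854162e-05 -9.35852464e-04  2.57187186e+01] 22.7333
```

View pics/w5.png

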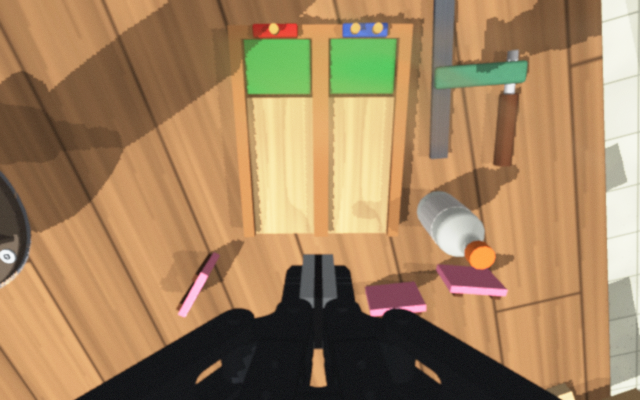

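Both lids at (278,67) and (362,67) are home and level, and the robot is clear of everything.

```bash
python3 -c "
from h import *
print(finish_job())"
```

```text
the job is handed in; nothing more can be done
None
```

Both lids measured home, level and green face up, red-tagged pocket first and then blue, and I handed the job in at about 23 s; the hand-in call did not return a verdict.

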